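# Dock the flanged cartridges from the covered storage box

### The arm

A 7-joint arm with a two-finger parallel gripper is mounted at the origin on a cart in front of the work surface, level with it; the furniture and walls round the work are solid. World frame = base frame: x ahead of the robot, y to its left, z up, the work surface at z = 0. Lengths are in mm, angles in rad, forces in N, time in s.
With the tool pointing down it reaches from about 400 to 850 mm from the base axis. Payload 4.5 kg.
Tool frame: the origin (TCP) lies on the centre line of the jaws, within the pads' length; the fingertips stand manip.finger_overhang ahead of it and the grasp point (between the pads) is the TCP (manip.finger_overhang is the distance from the TCP to the fingertips, in mm); y points along the fingers, x is the direction in which the jaws open and shut, and the axes are right-handed (so a half turn about y gives the same grasp; the last joint's range is limited). The gripper opens to 88 mm and grips with 3 to 60 N. Pads are 18 mm wide; open, the fingers measure 123 mm over their backs; the gripper's body (75 mm by 187 mm) begins 45 mm behind the grasp point.
Start: joints at [-1.211, 0.689, -0.195, 1.565, 0.157, 0.902, -0.215], TCP at [200.022, 592.151, 257.743] pointing down, gripper open.
Joint ranges: [-3.01, 3.01], [-0.46, 2.08], [-1.47, 1.51], [0.13, 2.56], [-1, 4.14], [0.04, 2.09], [-2.66, 2.66]. Speed limits (rad/s): [2.57, 2.57, 3.14, 3.14, 3.14, 3.14, 3.14].

### API

Orientations are given as a unit quaternion [x, y, z, w].
In Python, from cell import manip, get_image, look_for gives the robot as it stands.
- The arm moves only by the tool send_rows, never from a script. Its argument "targets" is one flat list of numbers, 7 for each row, row after row: the shift along the tool's x, y, z in m, then the turn, a rotation vector about the tool's x, y, z in rad, then the finger opening in m, from 0 to 0.0881. In form: [tx, ty, tz, rx, ry, rz, jaw, tx, ty, tz, rx, ry, rz, jaw, ...]. A call has 1 to 20 rows; each row shifts and turns the commanded pose from where the row before left it, along the tool's axes as they then stand; what a row does not reach is not made up. A row lasts 1/8 s, in which the tool goes at most 62.5 mm and 10.7 degrees, less where a joint would pass 70% of its speed; a pose out of reach is approached as far as the arm can. A call is refused whole if a number of a shift passes 0.0625 or a number of a turn 0.188, either way. A call with a gripper value outside its range is refused whole. The fingers move at their own pace and stop on an object; the grip force is fixed at half the most. Time passes only in rows, so rows that do not move let the fingers close. It gives the time, the measured TCP pose, the force and the opening at its end, in the units of the state.
- manip.get_obs(): the state, without advancing time (a new reading comes with each control period).
- get_image(name): name is "scene" or "top"; returns a dict with "color" (384x512x3 uint8, blue, green, red), "intrinsics" (3x3 intrinsics, pixels), "D" ([k1, k2, p1, p2, k3] as OpenCV has them; the pictures are not rectified), "rvec" (rotation vector, rad) and "tvec" (3), from world to camera coordinates, as OpenCV has them. Camera axes: x right, y down, z forward; pixel columns grow to the right and rows downward; lengths in mm; the calibration is good to about 2 mm. A picture is of the moment at which its call begins. There is no depth.
- manip.job_done(): hands the job in, once; it reports no verdict.
Trained networks look in the newest picture that a camera, given by its name, has taken for a name from the list of things; names that differ only in an ending like _2 or _b are one class to them, and where a whole thing is asked for, a point or a joint stands for the part that bears it (a point fixed in the world has none). Each returns a list of dicts, best first, with "p" (0 to 1); they miss things now and then, are a little off and sometimes report something else, mostly with a low value. They report only what shows in the picture. A call takes as long as a camera call.
- look_for(camera, label): "extent" ([left, top, right, bottom] in pixels, round what is visible of it).
The state is a dict: "t": time; "joint_positions": joint angles; "joint_vel": joint speeds; "joint_efforts": joint torques, N m; "eef_pos": TCP position; "tcp_rot": TCP orientation; "force": force on the tool from outside, world axes, zero at the start; "ft_torque": the same for the moment, N m; "width": opening from 0.0 (shut) to 1.0 (fully open).
Only numpy, scipy, OpenCV 4.12 (cv2) and the standard library are available. Lean on these libraries where they do the work, as an engineer would, in place of code of your own. Each camera call takes 0.05 s, during which the arm holds its last target. There are 200 camera calls.

### The job

Slide the loose blue cover of the storage box along its guides onto the ledge, clear of the well, to see which pockets hold flanged cartridges; keep the cover on the box all the time. Take out every cartridge and slide each one sideways into a slot of the docking station until it is fully home, upright on the base with its flange under the slotted plate, without tipping any over. When all are docked, slide the cover back so that it closes the well again, and leave the things lying around alone.

Things in the scene. Friction and masses are not known exactly. Their poses are not given: they have to be found in the camera images.
- storage_box: fixed grey storage box 252x308x123 mm; origin on the worktop under its pocket well's centre. The cover lies on its rim, 118 mm up, and slides along the box's y only, between guide lips 5 mm high (x = +-121 mm) and end stops (y = -78 and 222 mm). The open well spans x +-106, y +-64 mm; its white pocket plate's top is 56 mm above the worktop. The cover's parking ledge lies at y 78 to 222 mm.
- cover: loose blue plate 236 (x) x 148 (y) x 6 mm, about 0.3 kg, on the storage box's rim; origin at its underside's centre, axes as the box's. Black rib handle at its centre, 18 mm thick (x), 70 mm long (y), from 6 to 40 mm above the origin. Closed with its origin at the box's y = 0; clear of the well from y = 138 mm; the ledge's end stop is met at y = 148 mm.
- dock: fixed docking station; origin on the worktop midway between the slots' home places. Grey base x -110 to 40, y +-130 mm, top at 12 mm; over it an aluminium plate (underside 65, top 71 mm above the worktop) with 4 slots along x, 27 mm wide, open to -x; mouths, tapered to 42 mm wide, at x = -48 mm. In front of them nothing stands over the base: lower a cartridge there, axis at x = -80 mm, and slide it in along +x.
- slot_1 (a point): home place of slot 1, on the station's base (12 mm above the worktop) at y = -84 mm in the station's frame, axes as the station's: a cartridge's foot stands here when fully home; its stem meets the slot's end 1.5 mm farther on.
- slot_2 (a point): home place of slot 2, on the station's base (12 mm above the worktop) at y = -28 mm in the station's frame, axes as the station's: a cartridge's foot stands here when fully home; its stem meets the slot's end 1.5 mm farther on.
- slot_3 (a point): home place of slot 3, on the station's base (12 mm above the worktop) at y = 28 mm in the station's frame, axes as the station's: a cartridge's foot stands here when fully home; its stem meets the slot's end 1.5 mm farther on.
- slot_4 (a point): home place of slot 4, on the station's base (12 mm above the worktop) at y = 84 mm in the station's frame, axes as the station's: a cartridge's foot stands here when fully home; its stem meets the slot's end 1.5 mm farther on.
- pocket_1 (a point): centre of a 30 mm square pocket of the storage box, on top of the pocket plate, at x = -60, y = -27 mm in the box's frame
- cartridge_1: flanged cartridge 102 mm tall, 60 g, may be absent; origin at its foot's centre, z up its axis. White body 26 mm diameter to 44 mm, flange 42 mm from 44 to 50, stem 22 mm from 50 to 64, orange grip cap 24 mm from 64 to 102. Starts in pocket 1, flange on the pocket plate, foot 12 mm above the worktop. Docked, the plate is 53 to 59 mm above its foot: keep fingertips higher.
- pocket_2 (a point): centre of a 30 mm square pocket of the storage box, on top of the pocket plate, at x = -60, y = 27 mm in the box's frame
- cartridge_2: flanged cartridge 102 mm tall, 60 g, may be absent; origin at its foot's centre, z up its axis. White body 26 mm diameter to 44 mm, flange 42 mm from 44 to 50, stem 22 mm from 50 to 64, orange grip cap 24 mm from 64 to 102. Starts in pocket 2, flange on the pocket plate, foot 12 mm above the worktop. Docked, the plate is 53 to 59 mm above its foot: keep fingertips higher.
- pocket_3 (a point): centre of a 30 mm square pocket of the storage box, on top of the pocket plate, at x = 0, y = -27 mm in the box's frame
- cartridge_3: flanged cartridge 102 mm tall, 60 g, may be absent; origin at its foot's centre, z up its axis. White body 26 mm diameter to 44 mm, flange 42 mm from 44 to 50, stem 22 mm from 50 to 64, orange grip cap 24 mm from 64 to 102. Starts in pocket 3, flange on the pocket plate, foot 12 mm above the worktop. Docked, the plate is 53 to 59 mm above its foot: keep fingertips higher.
- pocket_4 (a point): centre of a 30 mm square pocket of the storage box, on top of the pocket plate, at x = 0, y = 27 mm in the box's frame
- cartridge_4: flanged cartridge 102 mm tall, 60 g, may be absent; origin at its foot's centre, z up its axis. White body 26 mm diameter to 44 mm, flange 42 mm from 44 to 50, stem 22 mm from 50 to 64, orange grip cap 24 mm from 64 to 102. Starts in pocket 4, flange on the pocket plate, foot 12 mm above the worktop. Docked, the plate is 53 to 59 mm above its foot: keep fingertips higher.
- pocket_5 (a point): centre of a 30 mm square pocket of the storage box, on top of the pocket plate, at x = 60, y = -27 mm in the box's frame
- cartridge_5: flanged cartridge 102 mm tall, 60 g, may be absent; origin at its foot's centre, z up its axis. White body 26 mm diameter to 44 mm, flange 42 mm from 44 to 50, stem 22 mm from 50 to 64, orange grip cap 24 mm from 64 to 102. Starts in pocket 5, flange on the pocket plate, foot 12 mm above the worktop. Docked, the plate is 53 to 59 mm above its foot: keep fingertips higher.
- pocket_6 (a point): centre of a 30 mm square pocket of the storage box, on top of the pocket plate, at x = 60, y = 27 mm in the box's frame
- cartridge_6: flanged cartridge 102 mm tall, 60 g, may be absent; origin at its foot's centre, z up its axis. White body 26 mm diameter to 44 mm, flange 42 mm from 44 to 50, stem 22 mm from 50 to 64, orange grip cap 24 mm from 64 to 102. Starts in pocket 6, flange on the pocket plate, foot 12 mm above the worktop. Docked, the plate is 53 to 59 mm above its foot: keep fingertips higher.
- label_roll: white label roll, 58 mm diameter, 24 mm high, a bystander; origin under its centre
- marker_black: white marker pen with black cap, 134 mm long along y, 14 mm thick, lying on the worktop, a bystander; origin under its middle

How it is judged:
By the outcome, as a careful person would: the job done as asked, in the order asked, and still so for the second after the job is handed in, with the robot touching nothing.
Of cartridge_1, cartridge_2, cartridge_3, cartridge_4, cartridge_5, cartridge_6 only 3 to 4 are there at a start; the rules pass over those that are not, and their reading is None.
At some moment in a run one of cover may be knocked a few centimetres aside while the robot is not near it.
It also fails if it takes over 208 s, if anything falls off the work surface, if the arm or the gripper's body presses on something with over 40 N, if the wrist force passes 120 N, or if a joint passes its speed limit or range.

## Working session

There is one attempt and no reset: what is moved stays moved. The work goes in short steps, Python scripts to look and compute and a tool call to move; the robot and the scene stay as the last step left them, time stands still between calls to the robot, and variables do not carry over. Pictures are saved under pics/ and viewed, about 12 in all and at most 16, crops included, and the job is handed in when it is done.

Besides the shell and the picture viewer there is one more tool, called in YAML: its name, and indented under it one key for each argument. send_rows: Moves the arm, as the interface text tells. Its arguments: {"type":"object","properties":{"targets":{"type":"array"}},"required":["targets"]}

```bash
ls; mkdir -p pics
python3 - <<'E'
from cell import manip,get_image,look_for
import cv2,numpy as np
print(manip.get_obs()); print(manip.finger_overhang)
for c in("scene","top"):
    g=get_image(c); cv2.imwrite(f"pics/{c}0.png",g["color"])
    print(c,g["intrinsics"],g["D"],g["rvec"],g["tvec"])
    for l in("storage_box","cover","dock","label_roll","marker_black"):
        print(l,[(np.round(d["extent"]).tolist(),round(d["p"],2)) for d in look_for(c,l)][:3])
E
```

```text
pics
{'t': 0.0, 'joint_positions': array([-1.21120076,  0.6899689 , -0.19449699,  1.56632816,  0.15730313,
        0.90253739, -0.21507811]), 'joint_vel': array([-0.00128445, -0.00035819,  0.00020998,  0.00111381, -0.00027387,
       -0.0010278 ,  0.00106828]), 'joint_efforts': array([-7.58401857e-04, -5.27571523e+01, -1.26714002e+00, -1.53434855e+01,
       -5.26293903e-02,  6.45851178e-03,  1.66575783e-04]), 'eef_pos': array([199.90303043, 591.53397356, 256.92323613]), 'tcp_rot': array([ 0.57487489,  0.41182016, -0.41281617, -0.57402598]), 'force': array([-0.90175513,  0.82995768, -0.61099686]), 'ft_torque': array([ 0.02755697, -0.03283644, -0.03055331]), 'width': 0.9958421721011227}
19.0
scene [[469.36695726   0.         251.29470566]
 [  0.         469.36695726 204.9243774 ]
 [  0.           0.           1.        ]] [0.02745388 0.         0.         0.         0.        ] [ 2.42117285 -0.50355996  0.18043742] [-607.13920896  150.36011763 1166.99753742]
storage_box [([126.0, 79.0, 247.0, 195.0], 0.93)]
cover [([145.0, 107.0, 241.0, 170.0], 0.72)]
dock [([205.0, 200.0, 308.0, 322.0], 0.67)]
label_roll [([263.0, 336.0, 290.0, 367.0], 0.58)]
marker_black [([270.0, 194.0, 310.0, 218.0], 0.65)]
top [[404.33510253   0.         259.06546933]
 [  0.         404.33510253 195.68245924]
 [  0.           0.           1.        ]] [-0.11929323  0.          0.          0.          0.        ] [ 1.97658309 -2.23573394  0.24115858] [-78.31148746 629.88649842 942.76895673]
storage_box [([46.0, 184.0, 191.0, 306.0], 0.94)]
cover [([110.0, 185.0, 183.0, 293.0], 0.78)]
dock [([245.0, 179.0, 350.0, 259.0], 0.56)]
label_roll [([242.0, 181.0, 350.0, 255.0], 0.71), ([370.0, 213.0, 394.0, 237.0], 0.65)]
marker_black [([239.0, 140.0, 254.0, 186.0], 0.75)]
```

Run:
```python
import cv2
from scipy.spatial.transform import Rotation as R
print(R.from_quat([0.57487489,  0.41182016, -0.41281617, -0.57402598]).as_matrix().round(3))
for c in("scene","top"):
    cv2.imwrite(f"pics/{c}0b.png",cv2.resize(cv2.imread(f"pics/{c}0.png")[60:],(800,506),interpolation=cv2.INTER_CUBIC))
```

```text
[[ 0.32  -0.    -0.947]
 [ 0.947 -0.002  0.32 ]
 [-0.002 -1.    -0.   ]]
```

View pics/top0b.png

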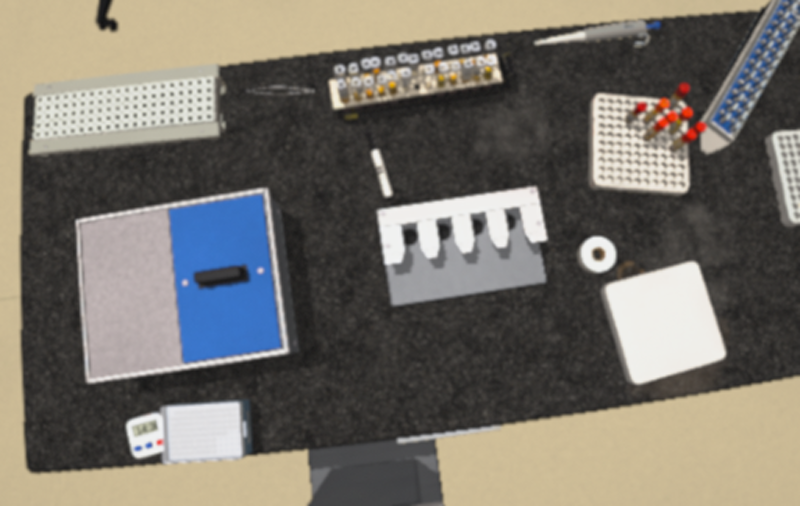

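View pics/scene0b.png

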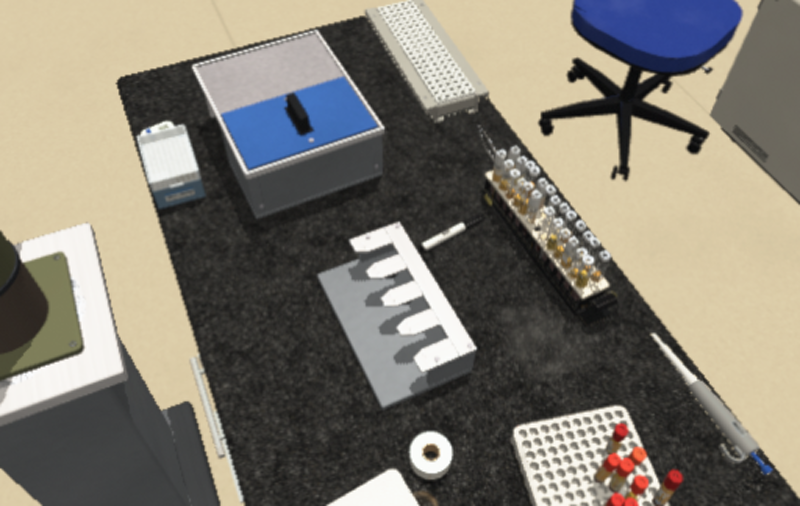

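Run:
```python
import cv2,numpy as np
def comp(c,rs,s):
    im=cv2.imread(f"pics/{c}0.png"); out=[]
    h=max(r[3]-r[1] for r in rs)
    for x0,y0,x1,y1 in rs:
        cr=cv2.resize(im[y0:y0+h,x0:x1],None,fx=s,fy=s,interpolation=cv2.INTER_CUBIC)
        for v in range((x0//20+1)*20,x1,20): cv2.putText(cr,str(v),((v-x0)*s,9),0,.33,(0,255,255)); cr[::6,int((v-x0+.5)*s)]=(0,255,255)
        for v in range((y0//20+1)*20,y0+h,20): cv2.putText(cr,str(v),(0,(v-y0)*s),0,.33,(0,255,255)); cr[int((v-y0+.5)*s),::6]=(0,255,255)
        out.append(cr)
    cv2.imwrite(f"pics/{c}0c.png",np.hstack(out)); print(np.hstack(out).shape)
comp("top",[(45,178,193,310),(238,178,354,262)],3)
comp("scene",[(120,76,252,200),(200,196,312,326)],3)
```

```text
(396, 792, 3)
(390, 732, 3)
```

View pics/top0c.png

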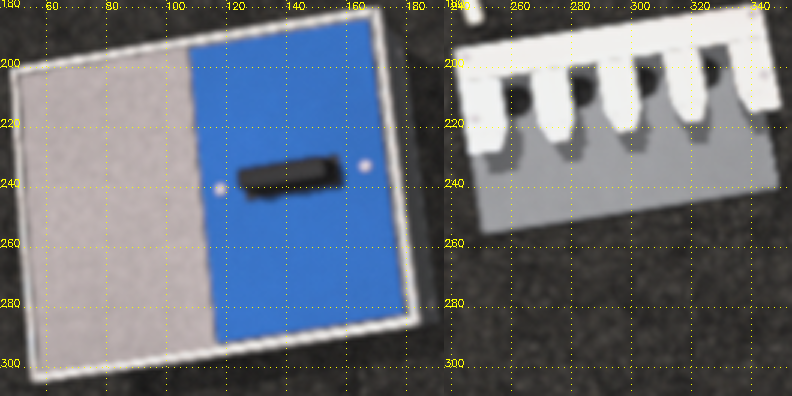

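View pics/scene0c.png

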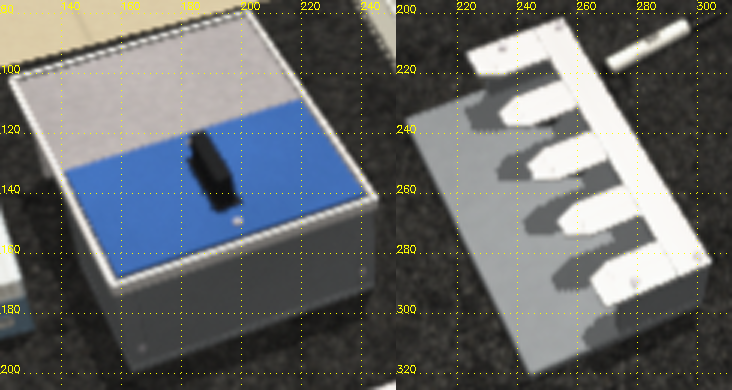

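```bash
cat > h.py <<'E'
import cv2,numpy as np
from scipy.optimize import least_squares
from scipy.spatial.transform import Rotation as R
from cell import manip,get_image,look_for
def cam(g): return [np.asarray(g[k],float) for k in("rvec","tvec","intrinsics","D")]
def proj(P,c): return cv2.projectPoints(np.asarray(P,float).reshape(-1,3),*c)[0].reshape(-1,2)
def W(pose,P):
    x,y,a=pose[:3];P=np.asarray(P,float);c,s=np.cos(a),np.sin(a)
    return np.c_[x+c*P[:,0]-s*P[:,1],y+s*P[:,0]+c*P[:,1],P[:,2]+(pose[3] if len(pose)>3 else 0)]
def local(pose,p):
    c,s=np.cos(pose[2]),np.sin(pose[2]);d=np.array(p[:2])-pose[:2];return np.array([c*d[0]+s*d[1],-s*d[0]+c*d[1]])
E
cat > fit.py <<'E'
from h import *
C={c:cam(get_image(c)) for c in("top","scene")}
for c in C: 
    r,t=C[c][:2]; print(c,"cam at",(-cv2.Rodrigues(r)[0].T@t).round())
print("tcp px",[proj([200,592,257],C[c]).round() for c in C])
px=lambda x0,y0,u0,L:np.array([[x0+(u-u0+.5)/3-.5,y0+(v+.5)/3-.5] for u,v in L])
def fit(obs,x0,n):
    f=lambda p:np.concatenate([(proj(W(p,P(p)),C[c])-q).ravel() for c,P,q in obs])
    s=least_squares(f,x0,loss="soft_l1");print(n,s.x.round(3));print(f(s.x).reshape(-1,2).round(1).tolist());return s.x
rim=[(126,226,123),(126,-82,123),(-126,-82,123),(-126,226,123)]
box=[("top",lambda p:rim,px(45,178,0,[(11,71),(379,8),(420,324),(33,382)])),
 ("scene",lambda p:rim+[(-126,-82,0),(126,-82,0)],px(120,76,0,[(248,9),(378,197),(113,288),(10,78),(133,372),(374,290)]))]
b=fit(box,[550,200,0,0],"box")
dk=[("top",lambda p:[(p[4],p[5],71),(p[4],-p[5],71),(-110,130,12),(-110,-130,12)]+[(-48,y,71) for y in(56,0,-56)],px(238,178,444,[(456,50),(763,8),(482,234),(779,188),(559,143),(627,131),(692,121)])),
 ("scene",lambda p:[(p[4],p[5],71),(p[4],-p[5],71),(-110,130,12),(-110,-130,12)]+[(-48,y,71) for y in(56,0,-56)],px(200,196,396,[(561,18),(711,262),(405,119),(528,373),(501,120),(532,177),(565,235)]))]
d=fit(dk,[550,-100,0,0,40,130],"dock")
np.save("poses.npy",np.array([b[:4],d[:4]]))
E
python3 fit.py
```

```text
top cam at [ 397. -132. 1057.]
scene cam at [ 309. -805. 1005.]
tcp px [array([[-68., 409.]]), array([[21., 32.]])]
box [5.38750e+02 1.28392e+02 4.50000e-02 2.92000e-01]
[[0.0, -0.6], [-0.3, -0.5], [-0.3, -0.2], [-0.1, 0.1], [-0.2, 0.0], [0.1, 0.2], [-0.6, -0.1], [-1.0, -0.0], [-0.3, 2.3], [1.7, 0.2]]
dock [ 587.224 -242.575  138.254   -1.741   39.892  130.644]
[[-0.4, 0.2], [-0.6, -0.6], [0.2, 0.1], [0.1, 0.4], [0.1, -0.7], [-0.1, -0.1], [0.4, -0.1], [0.3, 0.5], [-0.3, 0.8], [-0.3, 0.3], [0.2, 1.2], [0.6, -0.1], [-0.2, -1.5], [-1.1, -2.1]]
```

send_rows:
  targets: [0,0,0,0,0.15,0,0.0881,0,0,0,0,0.15,0,0.0881,0,0,0,0,0.15,0,0.0881,0,0,0,0,0.15,0,0.0881,0,0,0,0,0.15,0,0.0881,0,0,0,0,0.15,0,0.0881,0,0,0,0,0.15,0,0.0881,0,0,0,0,0.15,0,0.0881,0.0265,0,-0.04,0,0,0,0.0881,0.0265,0,-0.04,0,0,0,0.0881,0.0265,0,-0.04,0,0,0,0.0881,0.0265,0,-0.04,0,0,0,0.0881,0.0265,0,-0.04,0,0,0,0.0881,0.0265,0,-0.04,0,0,0,0.0881,0.0265,0,-0.04,0,0,0,0.0881,0.0265,0,-0.04,0,0,0,0.0881,0.0265,0,-0.04,0,0,0,0.0881,0.0265,0,-0.04,0,0,0,0.0881,0.0265,0,-0.04,0,0,0,0.0881,0.0265,0,-0.04,0,0,0,0.0881]

```text
t: 3.2
eef_pos: [540.2, 125.8, 257.9]
tcp_rot: [-0.707, -0.016, 0.016, 0.707]
force: [0.6, 0.3, 0.7]
width: 1.0
```

```bash
cat >> h.py <<'E'
PS=np.load("poses.npy") if __import__("os").path.exists("poses.npy") else None
def to(frame,x,y,z,off=None):
    """print tool shift and yaw turn from the measured TCP to a frame point (tcp z in mm)"""
    o=manip.get_obs();M=R.from_quat(o["tcp_rot"]).as_matrix();p=W(PS[frame][:3],[(x,y,z)])[0]
    yaw=np.arctan2(M[1,0],M[0,0]);a=PS[frame][2]%(2*np.pi)
    print("t",round(o["t"],1),"tcp",o["eef_pos"].round(1),"yaw",yaw.round(3),"tilt",M[:,1].round(3),"F",o["force"].round(1),"w",round(o["width"]*88,1))
    print(" shift tool mm",(M.T@(p-o["eef_pos"])).round(1),"turn y",round(yaw-a,3),"local",local(PS[frame],o["eef_pos"]).round(1))
E
python3 -c "
from h import *
to(0,0,0,147)"
```

```text
t 3.2 tcp [540.2 125.8 257.9] yaw 0.045 tilt [ 0.     0.001 -1.   ] F [0.6 0.3 0.7] w 88.0
 shift tool mm [ -1.4 110.9   2.6] turn y 0.0 local [ 1.4 -2.6]
```

send_rows:
  targets: [-0.0014,0.04,0.0026,0,0,0,0.0881,0,0.03,0,0,0,0,0.06,0,0.02,0,0,0,0,0.06,0,0.01,0,0,0,0,0.06,0,0.01,0,0,0,0,0.06,0,0,0,0,0,0,0.06]

```text
t: 3.95
eef_pos: [537.7, 129.5, 147.5]
tcp_rot: [0.707, 0.016, -0.016, -0.707]
force: [-0.1, 0.8, 0.4]
width: 0.676
```

```bash
cat > snap.py <<'E'
import sys
from h import *
n=sys.argv[1];cr=[tuple(map(int,a.split(","))) for a in sys.argv[2:]]  # cam index 0 top/1 scene,x0,y0,x1,y1,scale
out=[]
for c in cr:
    g=get_image(("top","scene")[c[0]])["color"][c[2]:c[4],c[1]:c[3]];out.append(cv2.resize(g,None,fx=c[5],fy=c[5],interpolation=cv2.INTER_CUBIC))
H=max(o.shape[0] for o in out)
im=np.hstack([cv2.copyMakeBorder(o,0,H-o.shape[0],0,4,0) for o in out]);cv2.imwrite(f"pics/{n}.png",im);print(im.shape)
E
python3 snap.py grip 0,40,175,195,310,3 1,115,60,260,200,2
```

```text
(405, 763, 3)
```

View pics/grip.png

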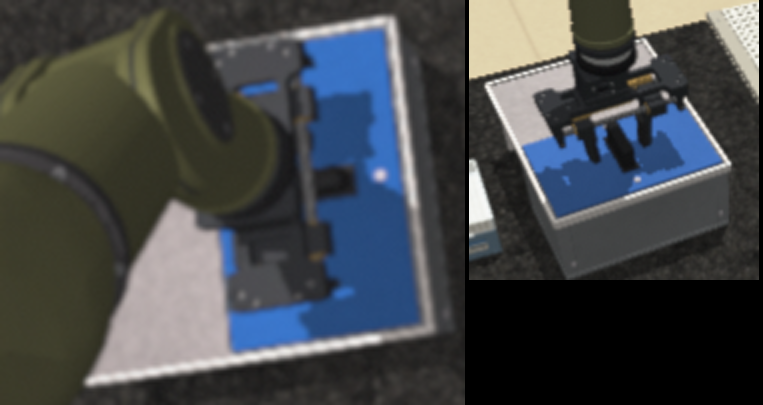

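send_rows:
  targets: [0,0,0,0,0,0,0.01,0,0,0,0,0,0,0.01,0,0,0,0,0,0,0.01,0,0,0,0,0,0,0.01,0,0,0.01,0,0,0,0.01,0,0,0.014,0,0,0,0.01,0,0,0.014,0,0,0,0.01,0,0,0.014,0,0,0,0.01,0,0,0.014,0,0,0,0.01,0,0,0.014,0,0,0,0.01,0,0,0.014,0,0,0,0.01,0,0,0.014,0,0,0,0.01,0,0,0.014,0,0,0,0.01,0,0,0.014,0,0,0,0.01,0,0,0.011,0,0,0,0.01,0,0,0.01,0,0,0,0.01,0,0,0,0,0,0,0.01]

```text
t: 6.18
eef_pos: [531.5, 278.7, 147.8]
tcp_rot: [0.711, 0.014, -0.015, -0.703]
force: [1.4, -17.2, 10.2]
width: 0.201
```

```bash
python3 -c "
from h import *
to(0,0,144,147)"
```

```text
t 6.2 tcp [531.5 278.7 147.8] yaw 0.04 tilt [-0.001 -0.011 -1.   ] F [  1.4 -17.2  10.2] w 17.7
 shift tool mm [ 0.5  0.9 -6.4] turn y -0.005 local [ -0.5 150.5]
```

send_rows:
  targets: [0,0,-0.013,0,0,0,0.01,0,0,0,0,0,0,0.01,0,0,0,0,0,0,0.05,0,0,0,0,0,0,0.05,0,0,0,0,0,0,0.05,0,-0.03,0,0,0,0,0.05,0,-0.05,0,0,0,0,0.05,0,-0.03,0,0,0,0,0.05,0,0,-0.05,0,0,0,0.05,0,0,-0.05,0,0,0,0.05,0,0,-0.05,0,0,0,0.05,0,0,-0.05,0,0,0,0.05,0,0,-0.05,0,0,0,0.05,0,0,-0.05,0,0,0,0.05,0,0,-0.05,0,0,0,0.05,0,0,-0.05,0,0,0,0.05,0,0,-0.04,0,0,0,0.05,0,0,0,0,0,0,0.05]

```text
t: 8.43
eef_pos: [550.3, -170.6, 257.6]
tcp_rot: [0.708, 0.013, -0.014, -0.706]
force: [0.5, -0.0, 0.2]
width: 0.567
```

```bash
python3 snap.py well 0,40,165,195,315,3 1,110,60,260,200,2
python3 - <<'E'
from h import *
to(0,0,0,229)
C={c:cam(get_image(c)) for c in("top","scene")}
D={c:[(np.array(d["extent"]),d["p"]) for d in look_for(c,"cartridge_1")] for c in C}
for c in D: print(c,[(e.round(1).tolist(),round(p,2)) for e,p in D[c]], 'cover',[(np.round(d["extent"]).tolist(),round(d["p"],2)) for d in look_for(c,"cover")])
for i in range(6):
    x,y=(-60,0,60)[i//2],(-27,27)[i%2]
    print(i+1,W(PS[0],[(x,y,114)]).round(),*[proj(W(PS[0],[(x,y,114)]),C[c]).round(1)[0] for c in C])
E
```

```text
(450, 773, 3)
t 8.5 tcp [ 550.9 -165.6  257.4] yaw 0.045 tilt [-0.001  0.001 -1.   ] F [-0.5 -0.7 -0. ] w 50.1
 shift tool mm [  1.   28.8 294.2] turn y -0.0 local [  -1.  -294.3]
top [([153.1, 225.4, 171.3, 245.7], 0.68), ([134.3, 256.5, 152.7, 271.2], 0.56), ([124.5, 209.5, 148.2, 226.1], 0.56)] cover [([55.0, 195.0, 122.0, 302.0], 0.86), ([308.0, 179.0, 351.0, 248.0], 0.55)]
scene [([200.8, 123.7, 209.1, 145.0], 0.66), ([160.5, 134.8, 177.4, 158.3], 0.53)] cover [([128.0, 81.0, 213.0, 132.0], 0.65)]
1 [[480.  99. 114.]] [158.1 260.8] [174.1 152.3]
2 [[478. 153. 114.]] [135.6 264.5] [167.2 139.7]
3 [[540. 101. 114.]] [155.1 235.6] [195.  145.4]
4 [[538. 155. 114.]] [132.8 239.2] [187.7 133.1]
5 [[600. 104. 114.]] [152.2 210.9] [215.4 138.7]
6 [[597. 158. 114.]] [130.3 214.6] [207.7 126.8]
```

View pics/well.png

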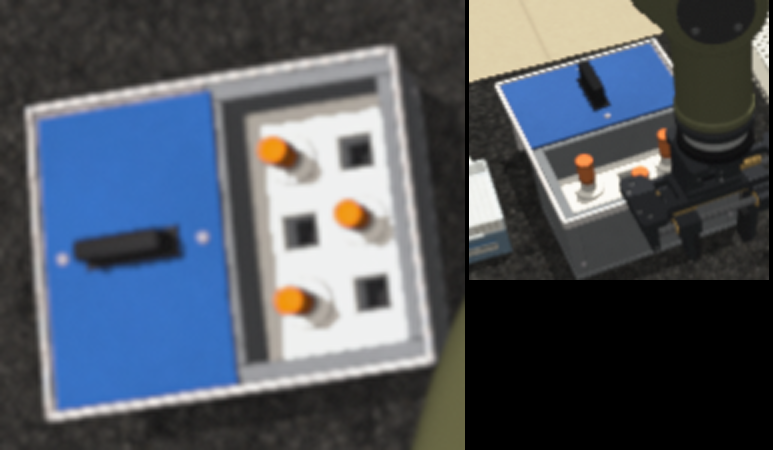

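```bash
cat >> h.py <<'E'
def blobs(g):
    hsv=cv2.cvtColor(g["color"],cv2.COLOR_BGR2HSV);m=cv2.inRange(hsv,(3,150,110),(20,255,255))
    n,_,st,ce=cv2.connectedComponentsWithStats(m);return [(st[i,4],ce[i]) for i in range(1,n) if st[i,4]>20]
def capcen(x,y,zt,c):
    a=np.linspace(0,2*np.pi,40);q=proj([(x+12*np.cos(t),y+12*np.sin(t),z) for z in(zt-38,zt) for t in a],c).astype(np.float32)
    h=cv2.convexHull(q);m=cv2.moments(h);return np.array([m["m10"]/m["m00"],m["m01"]/m["m00"]]),m["m00"]
def findcap(x,y,zt,gs,tol=9):
    o=[]
    for c,g in gs.items():
        k=cam(g);p,A=capcen(x,y,zt,k);b=[b for b in blobs(g) if np.hypot(*(b[1]-p))<tol and .6*A<b[0]<1.5*A]
        if b:o.append((c,k,min(b,key=lambda b:np.hypot(*(b[1]-p)))[1]))
    if not o: return None
    f=lambda v:np.r_[np.concatenate([capcen(*v,k)[0]-q for _,k,q in o]),[(v[2]-zt)/(10 if len(o)>1 else .1)]]
    return least_squares(f,[x,y,zt],x_scale=10,diff_step=1e-3).x,[a[0] for a in o]
E
python3 - <<'E'
from h import *
gs={c:get_image(c) for c in("top","scene")}
for c in gs: print(c,[(int(a),b.round(1).tolist()) for a,b in blobs(gs[c]) if b[0]<240 or c=="x"])
for i,(x,y) in {6:(60,27),3:(0,-27),2:(-60,27)}.items():
    w=W(PS[0],[(x,y,0)])[0];r=findcap(w[0],w[1],114,gs)
    print(i,w.round(1)[:2],r and (r[0].round(1),r[1],local(PS[0],r[0]).round(1)))
E
```

```text
top [(69, [130.9, 214.8]), (67, [156.4, 236.0]), (69, [136.5, 264.8])]
scene [(24, [205.9, 127.2]), (90, [167.5, 142.9])]
6 [597.5 158.1] None
3 [540.  101.4] None
2 [477.6 152.7] (array([478.1, 160.5, 114. ]), ['scene'], array([-59.1,  34.8]))
```

```bash
sed -i 's/(3,150,110),(20,255,255)/(3,140,60),(22,255,255)/' h.py
python3 - <<'E'
from h import *
gs={c:get_image(c) for c in("top","scene")}
for c in gs: print(c,[(int(a),b.round(1).tolist()) for a,b in blobs(gs[c]) if b[0]<240 or c=="x"])
g=gs["top"]["color"][205:226,120:147];print(cv2.cvtColor(g,cv2.COLOR_BGR2HSV)[10])
for i,(x,y) in {6:(60,27),3:(0,-27),2:(-60,27)}.items():
    w=W(PS[0],[(x,y,0)])[0];r=findcap(w[0],w[1],114,gs)
    print(i,w.round(1)[:2],[capcen(w[0],w[1],114,cam(gs[c])) for c in gs],r and (r[0].round(1),r[1],local(PS[0],r[0]).round(1)))
E
```

```text
top [(85, [131.7, 215.3]), (73, [156.7, 236.2]), (80, [137.2, 264.9])]
scene [(64, [207.0, 131.2]), (107, [167.6, 143.6]), (22, [195.1, 145.4])]
[[  0   0  61]
 [ 15   7  73]
 [ 15  14 107]
 [ 18  21 145]
 [ 13  41 174]
 [ 11  94 204]
 [ 13 156 230]
 [ 16 208 239]
 [ 18 237 241]
 [ 18 238 241]
 [ 18 235 241]
 [ 18 230 241]
 [ 18 229 241]
 [ 17 226 240]
 [ 16 229 222]
 [ 15 228 154]
 [ 13 217 106]
 [ 10 146 103]
 [  8  58 119]
 [ 13  15 149]
 [ 18   7 185]
 [ 30   5 216]
 [ 30   1 230]
 [ 30   1 230]
 [ 20   3 221]
 [ 30   2 223]
 [ 60   1 236]]
6 [597.5 158.1] [(array([132.57379484, 215.85649766]), 126.63882273068884), (array([208.21307216, 131.82210523]), 123.4697563071968)] (array([599.1, 160.1, 114. ]), ['top'], array([61.7, 29. ]))
3 [540.  101.4] [(array([156.97079082, 236.49734607]), 120.14841709565371), (array([195.65433171, 150.44695988]), 130.76796297426336)] (array([540.8, 102. , 114. ]), ['top'], array([  0.9, -26.5]))
2 [477.6 152.7] [(array([137.82704902, 264.86399233]), 126.60111019597389), (array([168.15770759, 144.73615812]), 130.27942220773548)] (array([477.1, 153.4, 117.5]), ['top', 'scene'], array([-60.4,  27.7]))
```

send_rows:
  targets: [-0.0085,0,0.046,0,0,0,0.042,-0.0085,0,0.046,0,0,0,0.042,-0.0085,0,0.046,0,0,0,0.042,-0.0085,0,0.046,0,0,0,0.042,-0.0085,0,0.046,0,0,0,0.042,-0.0085,0,0.046,0,0,0,0.042,-0.0085,0,0.045,0,0,0,0.042,0,0.04,0,0,0,0,0.042,0,0.04,0,0,0,0,0.042,0,0.012,0,0,0,0,0.042,0,0,0,0,0,0,0.042,0,0,0,0,0,0,0.042]

```text
t: 10.52
eef_pos: [478.2, 151.9, 166.9]
tcp_rot: [-0.707, -0.017, 0.015, 0.707]
force: [-0.3, 0.2, -0.1]
width: 0.478
```

```bash
python3 -c "
from h import *
to(0,-60,27.3,101)"; python3 snap.py p2 0,40,175,195,310,2 1,110,60,260,200,3
```

```text
t 10.5 tcp [478.2 151.9 166.9] yaw 0.044 tilt [ 0.002  0.001 -1.   ] F [-0.3  0.2 -0.1] w 42.1
 shift tool mm [-0.7 65.9  1.1] turn y -0.0 local [-59.5  26.2]
(420, 768, 3)
```

View pics/p2.png

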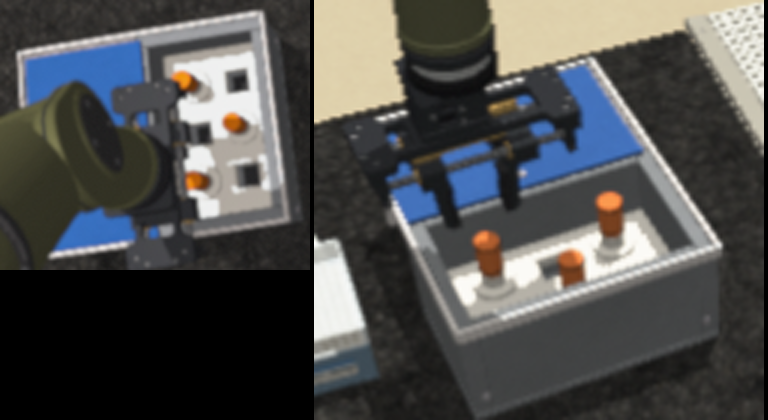

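send_rows:
  targets: [-0.0005,0.03,0.001,0,0,0,0.042,0,0.025,0,0,0,0,0.042,0,0.011,0,0,0,0,0.042,0,0,0,0,0,0,0.042,0,0,0,0,0,0,0.018,0,0,0,0,0,0,0.018,0,0,0,0,0,0,0.018,0,0,0,0,0,0,0.018,0,-0.01,0,0,0,0,0.018,0,0,0,0,0,0,0.018]

```text
t: 11.88
eef_pos: [477.2, 152.9, 110.5]
tcp_rot: [-0.707, -0.016, 0.015, 0.707]
force: [1.3, 0.3, -0.0]
width: 0.26
```

```bash
python3 -c "
from h import *
to(0,-60,27.3,101); to(1,-80,84,235)"
```

```text
t 11.9 tcp [477.2 152.9 110.5] yaw 0.045 tilt [ 0.002  0.001 -1.   ] F [ 1.3  0.3 -0. ] w 22.9
 shift tool mm [0.3 9.5 0.1] turn y -0.0 local [-60.3  27.2]
t 11.9 tcp [477.2 152.9 110.5] yaw 0.045 tilt [ 0.002  0.001 -1.   ] F [ 1.3  0.3 -0. ] w 22.9
 shift tool mm [  14.1 -124.6 -314.3] turn y 0.021 local [-100.4  398. ]
```

send_rows:
  targets: [0,-0.03,0,0,0,0,0.018,0,-0.04,0,0,0,0,0.018,0,-0.04,0,0,0,0,0.018,0,-0.02,0,0,0,0,0.018,0,0,-0.02,0,0,0,0.018,0.002,0,-0.035,0,0.005,0,0.018,0.002,0,-0.04,0,0.005,0,0.018,0.002,0,-0.04,0,0.005,0,0.018,0.002,0,-0.04,0,0.005,0,0.018,0.002,0,-0.04,0,0,0,0.018,0.002,0,-0.04,0,0,0,0.018,0.002,0,-0.04,0,0,0,0.018,0,0,-0.02,0,0,0,0.018,0,0,0,0,0,0,0.018,0,0,0,0,0,0,0.018]

```text
t: 13.75
eef_pos: [500.5, -160.0, 239.4]
tcp_rot: [-0.707, -0.009, 0.01, 0.708]
force: [0.1, 0.1, -0.9]
width: 0.263
```

```bash
python3 snap.py s4 0,225,160,360,270,3 1,190,130,320,330,3
python3 - <<'E'
from h import *
to(1,-80,84,105)
E
```

```text
(600, 803, 3)
t 13.8 tcp [ 500.8 -159.8  239.6] yaw 0.027 tilt [-0.001  0.001 -1.   ] F [-0.3 -0.1 -1.1] w 23.3
 shift tool mm [  4.5 134.6  -1. ] turn y 0.003 local [-84.4  84.8]
```

View pics/s4.png

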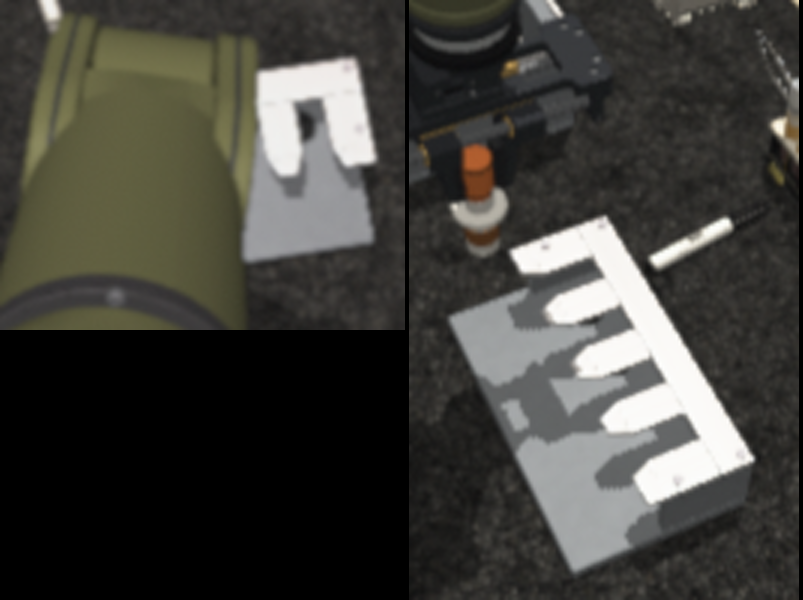

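```bash
python3 - <<'E'
import re
s=open("fit.py").read()
i=s.index(' ("scene",lambda p:[(p[4]')
s=s[:i]+''' ("scene",lambda p:[(p[4],p[5],71),(p[4],-p[5],71),(-110,130,12),(-110,-130,12)]+[(-48,y,71) for y in(56,0,-56)],px(190,130,409,[(605,217),(752,461),(450,317),(574,572),(556,316),(583,371),(607,426)]))]
d=fit(dk,[587,-242,0.024,0,40,130],"dock")
d=fit(dk[:1],[587,-242,0.024,0,40,130],"dock top only")
d=fit(dk[1:],[587,-242,0.024,0,40,130],"dock scene only")
'''
open("fit2.py","w").write(s)
E
python3 fit2.py | tail -6
```

```text
dock top only [ 5.87271e+02 -2.42925e+02  2.00000e-02 -3.34400e+00  3.94720e+01
  1.30859e+02]
[[-0.3, 0.3], [-0.4, -0.1], [0.2, -0.1], [0.0, 0.6], [0.2, -0.8], [-0.1, 0.0], [0.4, 0.1]]
dock scene only [ 5.91268e+02 -2.41686e+02  2.10000e-02 -3.50500e+00  3.63860e+01
  1.30070e+02]
[[0.3, 0.4], [0.1, 0.4], [0.5, -0.2], [0.5, 0.1], [-1.9, 0.1], [-1.4, -0.6], [0.6, -0.3]]
```

```bash
python3 - <<'E'
import numpy as np
p=np.load("poses.npy");p[1]=[588,-242.5,.022,0];np.save("poses.npy",p)
E
python3 -c "
from h import *
to(1,-80,84,101)"
```

```text
t 13.9 tcp [ 500.9 -160.3  239.7] yaw 0.027 tilt [-0.     0.001 -1.   ] F [0.5 0.5 0.1] w 23.2
 shift tool mm [  5.3 138.7  -0.2] turn y 0.005 local [-85.3  84.1]
```

send_rows:
  targets: [0.004,0.03,-0.001,0,0,0,0.018,0,0.04,0,0,0,0,0.018,0,0.035,0,0,0,0,0.018,0,0.02,0,0,0,0,0.018,0,0.01,0,0,0,0,0.018,0,0,0,0,0,0,0.018,0,0,0,0,0,0,0.018]

```text
t: 14.82
eef_pos: [505.5, -162.6, 105.5]
tcp_rot: [0.707, 0.009, -0.008, -0.707]
force: [-0.3, -0.5, -1.0]
width: 0.265
```

```bash
python3 -c "
from h import *
to(1,-80,84,101)"
```

```text
t 14.8 tcp [ 505.5 -162.6  105.5] yaw 0.025 tilt [ 0.002 -0.    -1.   ] F [-0.3 -0.5 -1. ] w 23.3
 shift tool mm [0.7 4.5 2.3] turn y 0.003 local [-80.7  81.7]
```

send_rows:
  targets: [0,0.002,0.002,0,0,0,0.018,0,0.001,0,0,0,0,0.018,0,0.001,0,0,0,0,0.018,0,0.001,0,0,0,0,0.018,0,0,0,0,0,0,0.018]

```text
t: 15.45
eef_pos: [505.1, -160.7, 100.5]
tcp_rot: [0.707, 0.009, -0.008, -0.707]
force: [-0.6, 0.7, 7.1]
width: 0.265
```

```bash
python3 snap.py s4b 1,195,190,315,330,4;python3 -c "
from h import *
for i in range(3): to(1,-80,84,101); get_image('top')
gs={'scene':get_image('scene')};print(findcap(*W(PS[1],[(-80,84,0)])[0][:2],114,gs))"
```

```text
(560, 484, 3)
t 15.5 tcp [ 505.  -160.6  100.4] yaw 0.025 tilt [ 0.001 -0.    -1.   ] F [-0.4  0.5  6.1] w 23.3
 shift tool mm [ 1.1 -0.6  0.3] turn y 0.003 local [-81.1  83.7]
t 15.6 tcp [ 505.1 -160.6  100.5] yaw 0.025 tilt [ 0.001 -0.    -1.   ] F [-0.2  0.   6.7] w 22.9
 shift tool mm [ 1.1 -0.5  0.3] turn y 0.003 local [-81.1  83.7]
t 15.6 tcp [ 505.1 -160.6  100.4] yaw 0.025 tilt [ 0.001 -0.    -1.   ] F [0.1 0.8 7.3] w 23.3
 shift tool mm [ 1.1 -0.6  0.3] turn y 0.003 local [-81.1  83.7]
(array([ 505.34215829, -159.99650323,  114.        ]), ['scene'])
```

View pics/s4b.png

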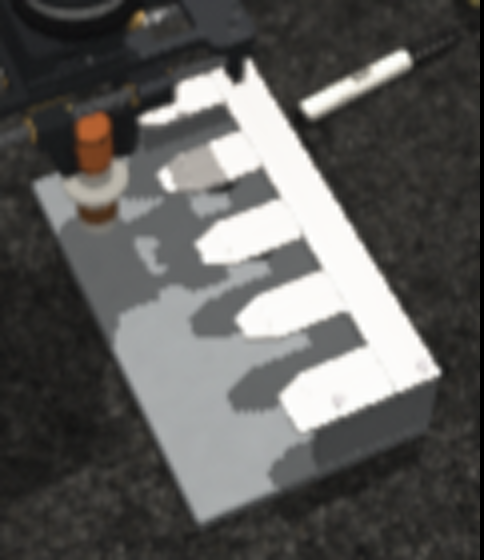

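send_rows:
  targets: [0,-0.0005,0,0,0,0,0.018,0.005,0,0,0,0,0,0.018,0.01,0,0,0,0,0,0.018,0.01,0,0,0,0,0,0.018,0.01,0,0,0,0,0,0.018,0.01,0,0,0,0,0,0.018,0.01,0,0,0,0,0,0.018,0.005,0,0,0,0,0,0.018,0,0,0,0,0,0,0.018]

```text
t: 16.82
eef_pos: [563.8, -159.4, 100.4]
tcp_rot: [0.707, 0.008, -0.01, -0.707]
force: [-2.4, -0.5, 5.8]
width: 0.259
```

```bash
python3 -c "
from h import *
to(1,0,84,101)"
```

```text
t 16.8 tcp [ 563.8 -159.4  100.4] yaw 0.025 tilt [-0.003 -0.    -1.   ] F [-2.4 -0.5  5.8] w 22.8
 shift tool mm [22.4 -0.6  0.3] turn y 0.003 local [-22.4  83.6]
```

send_rows:
  targets: [0.008,0,0,0,0,0,0.018,0.006,0,0,0,0,0,0.018,0.004,0,0,0,0,0,0.018,0.002,0,0,0,0,0,0.018,0.002,0,0,0,0,0,0.018,0,0,0,0,0,0,0.018]

```text
t: 17.58
eef_pos: [585.0, -158.9, 100.5]
tcp_rot: [0.707, 0.007, -0.01, -0.707]
force: [-4.4, -0.1, 7.5]
width: 0.264
```

send_rows:
  targets: [0.001,0,0,0,0,0,0.018,0.001,0,0,0,0,0,0.018,0,0,0,0,0,0,0.018]

```text
t: 17.95
eef_pos: [586.8, -158.9, 100.4]
tcp_rot: [-0.707, -0.007, 0.01, 0.707]
force: [-4.9, -0.1, 8.1]
width: 0.26
```

send_rows:
  targets: [0.001,0,0,0,0,0,0.018,0.001,0,0,0,0,0,0.018,0,0,0,0,0,0,0.018]

```text
t: 18.32
eef_pos: [588.9, -158.9, 100.5]
tcp_rot: [0.707, 0.007, -0.01, -0.707]
force: [-3.5, -0.1, 8.2]
width: 0.264
```

send_rows:
  targets: [0.001,0,0,0,0,0,0.018,0,0,0,0,0,0,0.018]

```text
t: 18.58
eef_pos: [589.2, -158.8, 100.5]
tcp_rot: [-0.707, -0.007, 0.011, 0.707]
force: [-5.6, 0.1, 8.8]
width: 0.262
```

send_rows:
  targets: [0.001,0,0,0,0,0,0.018,0,0,0,0,0,0,0.018]

```text
t: 18.82
eef_pos: [589.3, -158.9, 100.5]
tcp_rot: [-0.707, -0.006, 0.011, 0.707]
force: [-7.8, -0.1, 10.5]
width: 0.262
```

send_rows:
  targets: [-0.002,-0.0005,0,0,0,0,0.018,-0.0005,-0.0003,0,0,0,0,0.018,0,0,0,0,0,0,0.018]

```text
t: 19.2
eef_pos: [589.0, -158.7, 100.5]
tcp_rot: [-0.707, -0.008, 0.01, 0.707]
force: [-5.0, -1.2, 0.4]
width: 0.262
```

send_rows:
  targets: [0,0,0,0,0,0,0.042,0,0,0,0,0,0,0.042,0,0,0,0,0,0,0.042,0,-0.01,0,0,0,0,0.042,0,-0.03,0,0,0,0,0.042,0,-0.05,0,0,0,0,0.042,0,-0.045,0,0,0,0,0.042,0,0,0.03,0,0,0,0.042,0,0,0.05,0,0,0,0.042,0,0,0.05,0,0,0,0.042,0,0,0,0,0,0,0.042]

```text
t: 20.58
eef_pos: [587.3, -22.1, 236.7]
tcp_rot: [-0.706, -0.012, 0.012, 0.708]
force: [0.8, -0.2, -0.3]
width: 0.477
```

```bash
python3 - <<'E'
from h import *
p=np.load("poses.npy");p[1]=[589.3,-242.5,.022,0];np.save("poses.npy",p);import h;h.PS=p
gs={c:get_image(c) for c in("top","scene")}
for f,x,y in((1,0,84),(0,60,27),(0,0,-27)):
    w=W(p[f],[(x,y,0)])[0];r=findcap(w[0],w[1],114,gs,14);print(f,w.round(1),r and (r[0].round(1),r[1],local(p[f],r[0]).round(1)))
to(0,60,27,240);to(0,0,-27,240)
print([(np.round(d["extent"]).tolist(),round(d["p"],2)) for d in look_for("top","cover")])
print(proj(W(p[0],[(-118,144-74,124),(118,144-74,124),(-118,144+74,124),(118,144+74,124)]),cam(gs["top"])).round(0).tolist())
E
python3 snap.py s4c 0,225,160,360,270,3 1,195,190,315,330,3
```

```text
1 [ 587.5 -158.5    0. ] (array([ 586.3, -158.2,  114.8]), ['top', 'scene'], array([-1.2, 84.4]))
0 [5.975e+02 1.581e+02 3.000e-01] None
0 [5.400e+02 1.014e+02 3.000e-01] None
t 20.7 tcp [587.3 -28.4 236.7] yaw 0.026 tilt [ 0.001 -0.001 -1.   ] F [-0.2 -0.7 -0.5] w 41.4
 shift tool mm [ 15.1  -3.4 186.1] turn y -0.019 local [  41.4 -158.8]
t 20.7 tcp [587.3 -28.4 236.7] yaw 0.026 tilt [ 0.001 -0.001 -1.   ] F [-0.2 -0.7 -0.5] w 41.4
 shift tool mm [-43.9  -3.5 131. ] turn y -0.019 local [  41.4 -158.8]
[([52.0, 196.0, 107.0, 254.0], 0.59)]
[[119.0, 292.0], [109.0, 193.0], [58.0, 301.0], [51.0, 203.0]]
(420, 773, 3)
```

View pics/s4c.png

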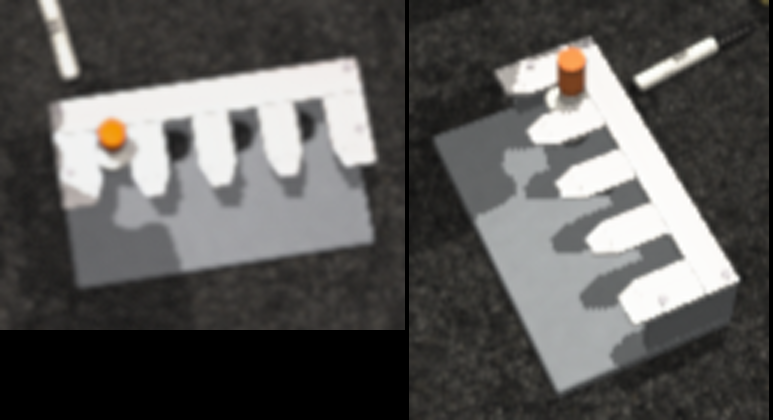

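send_rows:
  targets: [0.002,0,0.026,0,-0.019,0,0.042,0.003,0,0.04,0,0,0,0.042,0.003,0,0.04,0,0,0,0.042,0.003,0,0.04,0,0,0,0.042,0.004,0,0.04,0,0,0,0.042,0,0.03,0,0,0,0,0.042,0,0.035,0,0,0,0,0.042,0,0,0,0,0,0,0.042,0,0,0,0,0,0,0.042]

```text
t: 21.95
eef_pos: [595.4, 157.2, 172.1]
tcp_rot: [-0.707, -0.016, 0.014, 0.707]
force: [-0.6, 0.5, 0.5]
width: 0.477
```

```bash
cat >> h.py <<'E'
def coverpos(gs):
    """cover's y in the box: match visible blue masks with the projected plate (edge facing the well)"""
    for c,g in gs.items():
        k=cam(g);hsv=cv2.cvtColor(g["color"],cv2.COLOR_BGR2HSV);m=cv2.inRange(hsv,(100,120,50),(125,255,255))>0
        ys=np.arange(-90,226,.5);f=[]
        for y in ys:
            q=np.round(proj(W(PS[0],[(x,y,124) for x in(-112,-100,-85,-70,-50,-35,-20,20,35,50,70,85,100,112)]),k)).astype(int)
            f.append(sum(m[v,u] for u,v in q))
        b=ys[np.array(f)>=4]; print(c,"blue from",b.min() if len(b) else None,"to",b.max() if len(b) else None)
E
python3 - <<'E'
from h import *
gs={c:get_image(c) for c in("top","scene")}
to(0,60.5,27.3,101); coverpos(gs)
for f,x,y in((0,60,27),(0,0,-27)):
    w=W(PS[f],[(x,y,0)])[0];r=findcap(w[0],w[1],114,gs,14);print(r and (r[0].round(1),r[1],local(PS[f],r[0]).round(1)))
E
```

```text
t 22.1 tcp [595.6 157.7 172.6] yaw 0.043 tilt [ 0.003  0.001 -1.   ] F [0.3 0.2 0.5] w 41.9
 shift tool mm [ 2.2 71.6  0.5] turn y -0.002 local [58.1 26.7]
top blue from 70.5 to 216.0
scene blue from 68.0 to 216.0
(array([597.8, 158.2, 118.3]), ['top', 'scene'], array([60.3, 27.1]))
(array([540.8, 102.4, 114. ]), ['top'], array([  0.9, -26.1]))
```

send_rows:
  targets: [0.002,0.035,0.0005,0,0,0,0.042,0,0.025,0,0,0,0,0.042,0,0.011,0,0,0,0,0.042,0,0,0,0,0,0,0.042,0,0,0,0,0,0,0.018,0,0,0,0,0,0,0.018,0,0,0,0,0,0,0.018,0,0,0,0,0,0,0.018,0,0,0,0,0,0,0.018]

```text
t: 23.18
eef_pos: [597.3, 158.8, 101.0]
tcp_rot: [-0.707, -0.016, 0.015, 0.707]
force: [0.6, 0.7, 5.2]
width: 0.261
```

send_rows:
  targets: [0,-0.02,0,0,0,0,0.018,0,-0.04,0,0,0,0,0.018,0,-0.04,0,0,0,0,0.018,0,-0.04,0,0,0,0,0.018,0,0,0,0,0,0,0.018]

```text
t: 23.8
eef_pos: [597.9, 159.0, 243.0]
tcp_rot: [-0.706, -0.018, 0.013, 0.708]
force: [-0.3, -0.2, -0.9]
width: 0.265
```

```bash
python3 -c "
from h import *
to(1,-80,28,101)"
```

```text
t 23.8 tcp [597.9 159.  243. ] yaw 0.044 tilt [ 0.006  0.002 -1.   ] F [-0.3 -0.2 -0.9] w 23.3
 shift tool mm [-106.4  140.8 -371.2] turn y 0.022 local [ 17.5 401.2]
```

send_rows:
  targets: [-0.004,0,-0.015,0,0,0,0.018,-0.01,0,-0.036,0,0,0,0.018,-0.011,0,-0.04,0,0,0,0.018,-0.011,0,-0.04,0,0,0,0.018,-0.011,0,-0.04,0,0,0,0.018,-0.011,0,-0.04,0,0,0,0.018,-0.011,0,-0.04,0,0,0,0.018,-0.011,0,-0.04,0,0,0,0.018,-0.011,0,-0.04,0,0,0,0.018,-0.011,0,-0.03,0,0,0,0.018,-0.004,0,-0.01,0,0.011,0,0.018,0,0,0,0,0.011,0,0.018,0,0,0,0,0,0,0.018]

```text
t: 25.42
eef_pos: [507.1, -214.8, 239.6]
tcp_rot: [-0.707, -0.008, 0.009, 0.708]
force: [0.4, -0.3, -0.4]
width: 0.264
```

```bash
python3 -c "
from h import *
get_image('top');to(1,-80,28,101)"
```

```text
t 25.5 tcp [ 507.3 -214.8  239.7] yaw 0.025 tilt [-0.     0.001 -1.   ] F [-0.4  0.2 -0.5] w 22.9
 shift tool mm [  1.4 138.7  -1.7] turn y 0.003 local [-81.4  29.5]
```

send_rows:
  targets: [0.001,0.03,-0.0015,0,0,0,0.018,0,0.04,0,0,0,0,0.018,0,0.035,0,0,0,0,0.018,0,0.02,0,0,0,0,0.018,0,0.009,0,0,0,0,0.018,0,0.002,0,0,0,0,0.018,0,0.001,0,0,0,0,0.018,0,0.001,0,0,0,0,0.018,0,0,0,0,0,0,0.018]

```text
t: 26.6
eef_pos: [508.0, -218.3, 102.4]
tcp_rot: [0.707, 0.008, -0.008, -0.707]
force: [-0.3, -0.1, -0.4]
width: 0.264
```

```bash
python3 -c "
from h import *
get_image('top');to(1,-80,28,101)"
```

```text
t 26.6 tcp [ 507.9 -218.3  102.4] yaw 0.022 tilt [ 0.001 -0.    -1.   ] F [-0.  -0.1 -0.8] w 23.0
 shift tool mm [0.8 1.4 2. ] turn y -0.0 local [-80.8  26. ]
```

send_rows:
  targets: [0,0.001,0.002,0,0,0,0.018,0,0.001,0,0,0,0,0.018,0,0,0,0,0,0,0.018,0,0,0,0,0,0,0.018]

```text
t: 27.15
eef_pos: [508.0, -216.2, 101.0]
tcp_rot: [0.707, 0.008, -0.007, -0.707]
force: [-1.6, 1.5, 7.8]
width: 0.264
```

```bash
python3 -c "
from h import *
get_image('top');to(1,-80,28,101)"
```

```text
t 27.2 tcp [ 508.  -216.2  101. ] yaw 0.022 tilt [ 0.001 -0.    -1.   ] F [-1.   1.1  8.7] w 23.5
 shift tool mm [ 0.7 -0.  -0.1] turn y -0.0 local [-80.7  28.1]
```

Slide home, as before.

send_rows:
  targets: [0,-0.0005,0,0,0,0,0.018,0.005,0,0,0,0,0,0.018,0.01,0,0,0,0,0,0.018,0.01,0,0,0,0,0,0.018,0.01,0,0,0,0,0,0.018,0.01,0,0,0,0,0,0.018,0.01,0,0,0,0,0,0.018,0.005,0,0,0,0,0,0.018,0,0,0,0,0,0,0.018]

```text
t: 28.32
eef_pos: [566.2, -215.3, 101.0]
tcp_rot: [0.707, 0.006, -0.009, -0.707]
force: [-4.2, -0.8, 8.3]
width: 0.263
```

send_rows:
  targets: [0.008,0,0,0,0,0,0.018,0.006,0,0,0,0,0,0.018,0.004,0,0,0,0,0,0.018,0.002,0,0,0,0,0,0.018,0.001,0,0,0,0,0,0.018,0,0,0,0,0,0,0.018]

```text
t: 29.08
eef_pos: [586.4, -214.9, 101.0]
tcp_rot: [0.707, 0.006, -0.009, -0.707]
force: [-5.5, 0.3, 10.0]
width: 0.262
```

```bash
python3 -c "
from h import *
to(1,1.5,28,101)"
```

```text
t 29.1 tcp [ 586.4 -214.9  101. ] yaw 0.021 tilt [-0.005 -0.    -1.   ] F [-5.5  0.3 10. ] w 23.0
 shift tool mm [ 3.8 -0.   0.4] turn y -0.001 local [-2.3 27.6]
```

send_rows:
  targets: [0.001,0,0,0,0,0,0.018,0.001,0,0,0,0,0,0.018,0.001,0,0,0,0,0,0.018,0,0,0,0,0,0,0.018]

```text
t: 29.58
eef_pos: [589.4, -214.9, 101.0]
tcp_rot: [0.707, 0.006, -0.009, -0.707]
force: [-4.8, -0.4, 11.0]
width: 0.264
```

send_rows:
  targets: [0.001,0,0,0,0,0,0.018,0.001,0,0,0,0,0,0.018,0,0,0,0,0,0,0.018]

```text
t: 29.95
eef_pos: [590.8, -215.0, 101.0]
tcp_rot: [-0.707, -0.005, 0.01, 0.707]
force: [-6.7, -0.4, 10.3]
width: 0.263
```

send_rows:
  targets: [0.001,0,0,0,0,0,0.018,0,0,0,0,0,0,0.018]

```text
t: 30.2
eef_pos: [590.9, -215.0, 101.0]
tcp_rot: [-0.707, -0.005, 0.01, 0.707]
force: [-8.3, 0.7, 12.9]
width: 0.262
```

send_rows:
  targets: [-0.002,-0.0005,0,0,0,0,0.018,-0.0005,-0.0003,0,0,0,0,0.018,0,0,0,0,0,0,0.018]

```text
t: 30.58
eef_pos: [590.6, -214.7, 101.0]
tcp_rot: [-0.707, -0.006, 0.009, 0.707]
force: [-5.5, -1.2, 4.0]
width: 0.264
```

send_rows:
  targets: [0,0,0,0,0,0,0.042,0,0,0,0,0,0,0.042,0,0,0,0,0,0,0.042,0,-0.01,0,0,0,0,0.042,0,-0.03,0,0,0,0,0.042,0,-0.05,0,0,0,0,0.042,0,-0.045,0,0,0,0,0.042,0,0,0.03,0,0,0,0.042,0,0,0.05,0,0,0,0.042,0,0,0.05,0,0,0,0.042,0,0,0.03,0,0,0,0.042,0,0,0,0,0,0,0.042]

```text
t: 32.08
eef_pos: [589.0, -50.7, 237.0]
tcp_rot: [-0.706, -0.01, 0.009, 0.708]
force: [1.4, -0.2, -0.4]
width: 0.475
```

Run:
```python
from h import *
gs={c:get_image(c) for c in("top","scene")}
to(0,0.5,-26.5,240); coverpos(gs)
for f,x,y in((1,0,84),(1,0,28),(0,0,-27)):
    w=W(PS[f],[(x,y,0)])[0];r=findcap(w[0],w[1],114,gs,14);print(r and (r[0].round(1),r[1],local(PS[f],r[0]).round(1)))
```

```text
t 32.2 tcp [588.9 -55.4 236.9] yaw 0.022 tilt [ 0.001 -0.001 -1.   ] F [ 0.4 -0.5  0.3] w 42.1
 shift tool mm [-45.   -3.3 158.3] turn y -0.023 local [  41.8 -185.8]
top blue from 70.5 to 216.0
scene blue from 68.0 to 216.5
(array([ 586.3, -158. ,  115.2]), ['top', 'scene'], array([-1.1, 84.5]))
(array([ 587.7, -214.4,  114.5]), ['top', 'scene'], array([-1. , 28.1]))
None
```

send_rows:
  targets: [-0.005,0,0.018,0,0,0,0.042,-0.01,0,0.035,0,0,0,0.042,-0.01,0,0.035,0,0,0,0.042,-0.01,0,0.035,0,0,0,0.042,-0.01,0,0.035,0,0,0,0.042,0,0.03,0,0,-0.012,0,0.042,0,0.035,0,0,-0.011,0,0.042,0,0,0,0,0,0,0.042,0,0,0,0,0,0,0.042]

```text
t: 33.3
eef_pos: [540.8, 102.5, 172.3]
tcp_rot: [-0.707, -0.016, 0.015, 0.707]
force: [0.3, -0.3, -0.4]
width: 0.482
```

Run:
```python
from h import *
gs={c:get_image(c) for c in("top","scene")}
to(0,0.5,-26.7,101); coverpos(gs)
w=W(PS[0],[(0,-27,0)])[0];r=findcap(w[0],w[1],114,gs,14);print(r and (r[0].round(1),r[1],local(PS[0],r[0]).round(1)))
for c in gs: print([(int(a),b.round()) for a,b in blobs(gs[c])][:6], capcen(w[0],w[1],114,cam(gs[c])))
```

```text
t 33.4 tcp [541.1 102.6 172.7] yaw 0.044 tilt [ 0.002  0.001 -1.   ] F [ 0.  -0.   0.3] w 41.9
 shift tool mm [-0.9 71.7 -0.8] turn y -0.001 local [  1.2 -25.9]
top blue from 70.5 to 131.0
scene blue from 70.5 to 216.0
None
[(63, array([423., 127.])), (168, array([431., 135.])), (28, array([443., 146.])), (70, array([285., 201.])), (67, array([262., 205.])), (63, array([157., 236.]))] (array([156.97079082, 236.49734607]), 120.14841709565371)
[(67, array([195., 149.])), (108, array([249., 214.])), (107, array([259., 231.])), (21, array([372., 240.])), (293, array([399., 356.])), (114, array([408., 372.]))] (array([195.65433171, 150.44695988]), 130.76796297426336)
```

Consistent with prediction within a pixel; grasp it.

send_rows:
  targets: [-0.0007,0.035,-0.0005,0,0,0,0.042,0,0.025,0,0,0,0,0.042,0,0.011,0,0,0,0,0.042,0,0,0,0,0,0,0.042,0,0,0,0,0,0,0.018,0,0,0,0,0,0,0.018,0,0,0,0,0,0,0.018,0,0,0,0,0,0,0.018,0,0,0,0,0,0,0.018]

```text
t: 34.52
eef_pos: [540.3, 102.2, 101.2]
tcp_rot: [-0.707, -0.017, 0.015, 0.707]
force: [0.2, -0.1, 6.6]
width: 0.262
```

send_rows:
  targets: [0,-0.02,0,0,0,0,0.018,0,-0.04,0,0,0,0,0.018,0,-0.04,0,0,0,0,0.018,0,-0.04,0,0,0,0,0.018,0,0,0,0,0,0,0.018]

```text
t: 35.15
eef_pos: [541.2, 102.4, 243.1]
tcp_rot: [-0.706, -0.018, 0.014, 0.707]
force: [0.0, -0.4, -1.6]
width: 0.263
```

```bash
python3 -c "
from h import *
to(1,-80,-28,101)"
```

```text
t 35.1 tcp [541.2 102.4 243.1] yaw 0.045 tilt [ 0.006  0.002 -1.   ] F [ 0.  -0.4 -1.6] w 23.1
 shift tool mm [ -48.9  141.3 -373. ] turn y 0.023 local [-40.5 345.9]
```

send_rows:
  targets: [-0.002,0,-0.015,0,0,0,0.018,-0.005,0,-0.036,0,0,0,0.018,-0.005,0,-0.04,0,0,0,0.018,-0.005,0,-0.04,0,0,0,0.018,-0.005,0,-0.04,0,0,0,0.018,-0.005,0,-0.04,0,0,0,0.018,-0.005,0,-0.04,0,0,0,0.018,-0.005,0,-0.04,0,0,0,0.018,-0.005,0,-0.04,0,0,0,0.018,-0.005,0,-0.03,0,0,0,0.018,-0.002,0,-0.011,0,0.012,0,0.018,0,0,0,0,0.011,0,0.018,0,0,0,0,0,0,0.018,0,0,0,0,0,0,0.018]

```text
t: 36.9
eef_pos: [507.8, -270.1, 240.2]
tcp_rot: [-0.707, -0.009, 0.009, 0.707]
force: [-0.2, 0.1, -0.6]
width: 0.263
```

```bash
python3 -c "
from h import *
to(1,-80,-28,101)"
```

```text
t 36.9 tcp [ 507.8 -270.1  240.2] yaw 0.024 tilt [-0.     0.001 -1.   ] F [-0.2  0.1 -0.6] w 23.2
 shift tool mm [  2.1 139.2  -2.3] turn y 0.002 local [-82.1 -25.8]
```

send_rows:
  targets: [0.001,0.03,0,0,0,0,0.018,0,0.04,0,0,0,0,0.018,0,0.035,0,0,0,0,0.018,0,0.02,0,0,0,0,0.018,0,0.009,0,0,0,0,0.018,0,0.002,0,0,0,0,0.018,0,0.001,0,0,0,0,0.018,0,0.001,0,0,0,0,0.018,0,0,0,0,0,0,0.018]

```text
t: 38.02
eef_pos: [508.6, -271.8, 102.7]
tcp_rot: [0.707, 0.008, -0.008, -0.707]
force: [-0.1, 0.0, -0.9]
width: 0.262
```

```bash
python3 -c "
from h import *
get_image('top');to(1,-80,-28,101)"
```

```text
t 38.1 tcp [ 508.5 -271.8  102.7] yaw 0.022 tilt [ 0.001 -0.    -1.   ] F [ 0.3  0.5 -1.3] w 22.9
 shift tool mm [ 1.4  1.7 -0.5] turn y -0.0 local [-81.4 -27.5]
```

send_rows:
  targets: [0,0.001,-0.0005,0,0,0,0.018,0,0.001,0,0,0,0,0.018,0,0,0,0,0,0,0.018,0,0,0,0,0,0,0.018]

```text
t: 38.58
eef_pos: [508.6, -272.5, 101.2]
tcp_rot: [0.707, 0.008, -0.007, -0.707]
force: [-1.3, 0.3, 8.1]
width: 0.264
```

send_rows:
  targets: [0,-0.0003,0,0,0,0,0.018,0.005,0,0,0,0,0,0.018,0.01,0,0,0,0,0,0.018,0.01,0,0,0,0,0,0.018,0.01,0,0,0,0,0,0.018,0.01,0,0,0,0,0,0.018,0.01,0,0,0,0,0,0.018,0.005,0,0,0,0,0,0.018,0,0,0,0,0,0,0.018]

```text
t: 39.7
eef_pos: [566.9, -271.7, 101.2]
tcp_rot: [0.707, 0.007, -0.009, -0.707]
force: [-4.2, -0.0, 9.4]
width: 0.263
```

```bash
python3 -c "
from h import *
to(1,1.5,-28,101)"
```

```text
t 39.7 tcp [ 566.9 -271.7  101.2] yaw 0.021 tilt [-0.003 -0.001 -1.   ] F [-4.2 -0.   9.4] w 23.1
 shift tool mm [24.5  0.2  0.7] turn y -0.001 local [-23.  -28.7]
```

send_rows:
  targets: [0.008,0,0.0005,0,0,0,0.018,0.006,0,0,0,0,0,0.018,0.004,0,0,0,0,0,0.018,0.002,0,0,0,0,0,0.018,0.002,0,0,0,0,0,0.018,0.001,0,0,0,0,0,0.018,0,0,0,0,0,0,0.018]

```text
t: 40.58
eef_pos: [589.2, -270.8, 101.2]
tcp_rot: [0.707, 0.006, -0.009, -0.707]
force: [-4.6, -0.5, 9.1]
width: 0.264
```

send_rows:
  targets: [0.001,0,0,0,0,0,0.018,0.001,0,0,0,0,0,0.018,0,0,0,0,0,0,0.018]

```text
t: 40.95
eef_pos: [591.1, -270.8, 101.2]
tcp_rot: [0.707, 0.006, -0.009, -0.707]
force: [-5.5, -1.2, 9.5]
width: 0.264
```

send_rows:
  targets: [0.001,0,0,0,0,0,0.018,0,0,0,0,0,0,0.018]

```text
t: 41.2
eef_pos: [591.7, -270.9, 101.2]
tcp_rot: [0.707, 0.006, -0.009, -0.707]
force: [-6.3, 0.4, 11.0]
width: 0.264
```

send_rows:
  targets: [0.001,0,0,0,0,0,0.018,0,0,0,0,0,0,0.018]

```text
t: 41.45
eef_pos: [592.3, -270.8, 101.2]
tcp_rot: [0.707, 0.005, -0.009, -0.707]
force: [-5.7, -0.2, 10.5]
width: 0.26
```

send_rows:
  targets: [0.001,0,0,0,0,0,0.018,0,0,0,0,0,0,0.018]

```text
t: 41.7
eef_pos: [592.5, -270.9, 101.3]
tcp_rot: [0.707, 0.005, -0.01, -0.707]
force: [-7.8, 0.4, 12.5]
width: 0.262
```

Contact at the slot's end; relieve, release, retreat and look.

send_rows:
  targets: [-0.002,-0.0005,0,0,0,0,0.018,-0.0005,-0.0003,0,0,0,0,0.018,0,0,0,0,0,0,0.018]

```text
t: 42.08
eef_pos: [592.2, -270.5, 101.3]
tcp_rot: [0.707, 0.006, -0.009, -0.707]
force: [-5.7, -1.5, 6.2]
width: 0.263
```

send_rows:
  targets: [0,0,0,0,0,0,0.042,0,0,0,0,0,0,0.042,0,0,0,0,0,0,0.042,0,-0.01,0,0,0,0,0.042,0,-0.03,0,0,0,0,0.042,0,-0.05,0,0,0,0,0.042,0,-0.045,0,0,0,0,0.042,-0.01,0,0.03,0,0,0,0.042,-0.01,0,0.05,0,0,0,0.042,-0.01,0,0.05,0,0,0,0.042,-0.01,0,0.04,0,0,0,0.042,0,0,0.05,0,0,0,0.042,0,0,0.04,0,0,0,0.042,0,0,0,0,0,0,0.042,0,0,0,0,0,0,0.042]

```text
t: 43.95
eef_pos: [548.3, -11.5, 237.0]
tcp_rot: [0.707, 0.008, -0.007, -0.707]
force: [-0.3, 0.0, 0.5]
width: 0.476
```

```bash
python3 - <<'E'
from h import *
gs={c:get_image(c) for c in("top","scene")}
to(0,0,143,240); coverpos(gs)
for f,x,y in((1,0,84),(1,0,28),(1,0,-28)):
    w=W(PS[f],[(x,y,0)])[0];r=findcap(w[0],w[1],114,gs,14);print(r and (r[0].round(1),r[1],local(PS[f],r[0]).round(1)))
E
python3 snap.py all 0,40,160,360,310,2 1,120,70,315,330,2; python3 -c "
import cv2;i=cv2.imread('pics/all.png');cv2.imwrite('pics/all.png',cv2.resize(i,None,fx=.77,fy=.77,interpolation=cv2.INTER_AREA))"
```

```text
t 44.0 tcp [548.2 -12.5 236.7] yaw 0.02 tilt [ 0.001 -0.001 -1.   ] F [ 0.4 -0.5 -0.1] w 42.1
 shift tool mm [-10.4  -3.5 284. ] turn y -0.025 local [   3.2 -141.2]
top blue from 96.5 to 216.0
scene blue from 70.0 to 216.0
(array([ 586.3, -158.2,  114.6]), ['top', 'scene'], array([-1.2, 84.4]))
(array([ 587.6, -214.5,  114.7]), ['top', 'scene'], array([-1.1, 28. ]))
(array([ 588.8, -270.8,  114.6]), ['top', 'scene'], array([ -1.1, -28.3]))
(520, 1038, 3)
```

View pics/all.png

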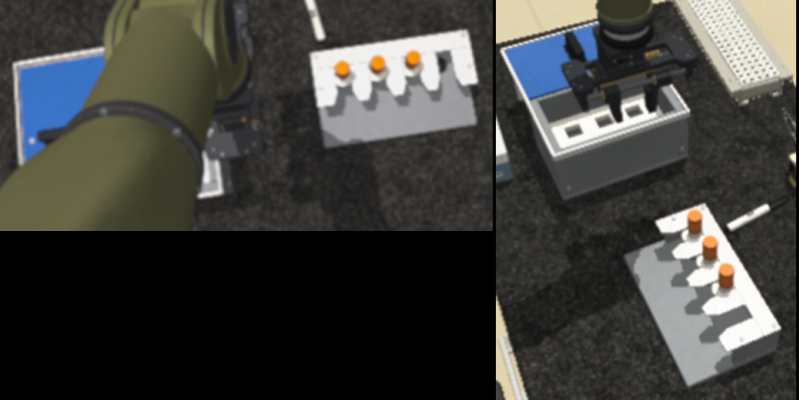

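send_rows:
  targets: [-0.001,0,0.03,0,0,0,0.06,-0.002,0,0.045,0,0,0,0.06,-0.002,0,0.045,0,0,0,0.06,-0.002,0,0.045,0,0,0,0.06,-0.002,0,0.045,0,0,0,0.06,-0.001,0,0.045,0,0,0,0.06,0,0,0.029,0,-0.012,0,0.06,0,0,0,0,-0.013,0,0.06,0,0.02,0,0,0,0,0.06,0,0,0,0,0,0,0.06,0,0,0,0,0,0,0.06]

```text
t: 45.52
eef_pos: [532.5, 271.4, 216.9]
tcp_rot: [0.707, 0.016, -0.016, -0.707]
force: [0.4, -0.6, -1.0]
width: 0.678
```

```bash
python3 - <<'E'
from h import *
gs={c:get_image(c) for c in("top","scene")}
to(0,0,143,147); coverpos(gs)
E
python3 snap.py h2 0,40,175,195,310,2 1,110,60,260,200,3
```

```text
t 45.6 tcp [532.5 272.3 217.2] yaw 0.046 tilt [ 0.001  0.    -1.   ] F [ 0.7  0.6 -0.4] w 59.7
 shift tool mm [-0.3 70.2 -1. ] turn y 0.001 local [  0.2 144. ]
top blue from 70.0 to 208.0
scene blue from 67.5 to 216.5
(420, 768, 3)
```

View pics/h2.png

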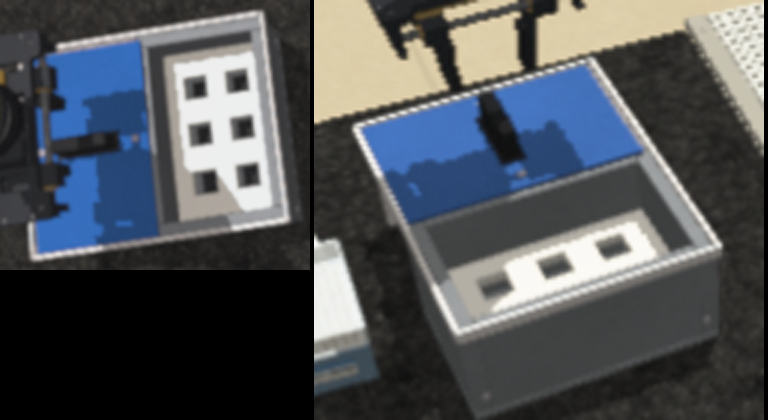

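The cover is parked, all six pockets are empty and the fingers straddle the handle. Descend, grip and slide back.

send_rows:
  targets: [0,0.03,-0.001,0,0,0,0.06,0,0.025,0,0,0,0,0.06,0,0.014,0,0,0,0,0.06,0,0,0,0,0,0,0.06,0,0,0,0,0,0,0.01,0,0,0,0,0,0,0.01,0,0,0,0,0,0,0.01,0,0,0,0,0,0,0.01,0,0,0,0,0,0,0.01]

```text
t: 46.85
eef_pos: [531.9, 272.0, 147.6]
tcp_rot: [-0.707, -0.017, 0.016, 0.707]
force: [0.1, 0.2, 1.6]
width: 0.201
```

send_rows:
  targets: [0,0,-0.006,0,0,0,0.01,0,0,-0.012,0,0,0,0.01,0,0,-0.014,0,0,0,0.01,0,0,-0.014,0,0,0,0.01,0,0,-0.014,0,0,0,0.01,0,0,-0.014,0,0,0,0.01,0,0,-0.014,0,0,0,0.01,0,0,-0.014,0,0,0,0.01,0,0,-0.014,0,0,0,0.01,0,0,-0.014,0,0,0,0.01,0,0,-0.006,0,0,0,0.01,0,0,0,0,0,0,0.01,0,0,0,0,0,0,0.01]

```text
t: 48.48
eef_pos: [538.5, 134.0, 147.6]
tcp_rot: [0.708, 0.016, -0.016, -0.706]
force: [0.5, 0.1, 5.5]
width: 0.202
```

Run:
```python
from h import *
to(0,0,0,147); coverpos({c:get_image(c) for c in("top","scene")})
```

```text
t 48.5 tcp [538.5 134.  147.6] yaw 0.046 tilt [ 0.    -0.002 -1.   ] F [0.5 0.1 5.5] w 17.7
 shift tool mm [ 0.   0.6 -5.6] turn y 0.001 local [-0.   5.6]
top blue from -67.5 to 76.0
scene blue from -70.5 to 76.0
```

send_rows:
  targets: [0,0,-0.003,0,0,0,0.01,0,0,-0.002,0,0,0,0.01,0,0,0,0,0,0,0.01,0,0,0,0,0,0,0.01]

```text
t: 49.08
eef_pos: [538.6, 130.5, 147.6]
tcp_rot: [0.707, 0.017, -0.016, -0.707]
force: [0.1, 3.1, 5.4]
width: 0.204
```

Run:
```python
from h import *
to(0,0,0,147); coverpos({c:get_image(c) for c in("top","scene")})
```

```text
t 49.1 tcp [538.6 130.5 147.6] yaw 0.047 tilt [ 0.  0. -1.] F [0.1 3.1 5.4] w 17.9
 shift tool mm [ 0.   0.6 -2.1] turn y 0.002 local [-0.   2.1]
top blue from -71.0 to 73.5
scene blue from -73.5 to 71.5
```

send_rows:
  targets: [0,0,0,0,0,0,0.06,0,0,0,0,0,0,0.06,0,0,0,0,0,0,0.06,0,0,0,0,0,0,0.06,0,-0.03,0,0,0,0,0.06,0,-0.05,0,0,0,0,0.06,0,-0.03,0,0,0,0,0.06,-0.01,0,0.04,0,0,0,0.06,-0.02,0,0.05,0,0,0,0.06,-0.02,0,0.05,0,0,0,0.06,-0.02,0,0.05,0,0,0,0.06,-0.02,0,0.05,0,0,0,0.06,-0.02,0,0.05,0,0,0,0.06,-0.02,0,0.04,0,0,0,0.06,-0.02,0,0.04,0,0,0,0.06,-0.02,0,0.04,0,0,0,0.06,0,0,0,0,0,0,0.06]

```text
t: 51.3
eef_pos: [345.3, 536.6, 256.7]
tcp_rot: [-0.706, -0.018, 0.02, 0.708]
force: [-0.2, -1.4, -0.4]
width: 0.68
```

Run:
```python
from h import *
gs={c:get_image(c) for c in("top","scene")}
to(0,0,0,147); coverpos(gs)
for f,x,y in((1,0,84),(1,0,28),(1,0,-28)):
    w=W(PS[f],[(x,y,0)])[0];r=findcap(w[0],w[1],114,gs,14);print(r and (r[0].round(1),r[1],local(PS[f],r[0]).round(1)))
out=np.hstack([cv2.resize(gs["top"]["color"][130:310,40:400],(468,234)),cv2.resize(gs["scene"]["color"][60:380,100:320],(330,480))[:234]]) if 0 else None
a=cv2.resize(gs["top"]["color"][130:310,40:400],(480,240));b=cv2.resize(gs["scene"]["color"][60:380,100:320],(316,460))
cv2.imwrite("pics/end.png",np.hstack([cv2.copyMakeBorder(a,0,220,0,4,0),b]))
```

```text
t 51.4 tcp [349.4 532.3 257.1] yaw 0.048 tilt [ 0.    -0.001 -1.   ] F [ 0.7 -0.2  0.1] w 60.3
 shift tool mm [ 169.9  110.6 -412.3] turn y 0.003 local [-171.  412.]
top blue from -71.0 to 75.0
scene blue from -72.5 to 74.0
(array([ 586.2, -158.3,  114.9]), ['top', 'scene'], array([-1.2, 84.3]))
(array([ 587.7, -214.6,  114.8]), ['top', 'scene'], array([-1. , 27.9]))
(array([ 588.8, -270.8,  114.8]), ['top', 'scene'], array([ -1.1, -28.3]))
```

View pics/end.png

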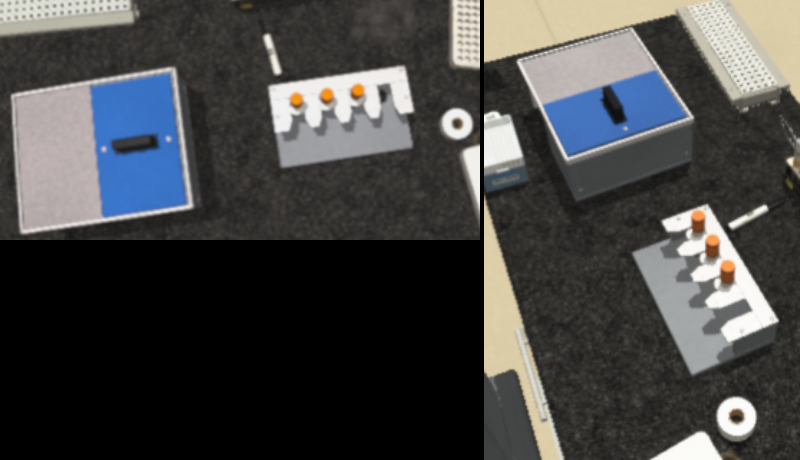

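Run:
```python
from h import *
gs={c:dict(get_image(c)) for c in("top","scene")}
print("now");coverpos(gs)
for c in gs: gs[c]["color"]=cv2.imread(f"pics/{c}0.png")
print("start");coverpos(gs)
print(manip.job_done())
```

```text
now
top blue from -71.0 to 75.0
scene blue from -72.5 to 74.0
start
top blue from -72.5 to 73.5
scene blue from -74.0 to 72.0
the job is handed in; nothing more can be done
None
```

The job is done and handed in at about 51 s of robot time, well inside the 208 s limit.

- **Cover out:** I slid it along its guides onto the ledge. It touched the end stop with about 17 N on the tool, and I backed it off before letting go.
- **Cartridges:** there were three, in pockets 2, 3 and 6. I docked them in slots 4, 2 and 3, pushing each until its stem met the slot's end, then easing the push and letting go.
- **Cover back:** before closing, the picture showed all six pockets empty. I then slid the cover back over the well.

**Last checks**
- **Docking:** both cameras show the three cartridges upright, with cap tops at about 115 mm (114 expected). Each cap measures about 1 mm short of the estimated home place. That is within the 2 mm calibration, and I trust the contact at the slot end more.
- **Cover:** it sits about 1.5 mm towards the ledge from where it started, and the well is closed.
- **Knock:** I saw no sign that the cover had been knocked aside.
- **Bystanders:** the label roll and marker look undisturbed in the last picture; I did not measure them.
- **Disagreement:** the two cameras differed by up to about 4 mm on the dock's x. I settled it by the contact at the slot ends.

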